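# Index the plate magnifier to the amber dish

## Robot

A 6-joint arm with a two-finger parallel gripper is mounted at the origin on the work surface. World frame = base frame: x ahead of the robot, y to its left, z up, the work surface at z = 0. Lengths are in m, angles in rad, forces in N, time in s.
With the tool pointing down it reaches from about 0.25 to 0.775 m from the base axis. Payload 8.9 kg.
Tool frame: the origin (TCP) lies on the centre line of the jaws, within the pads' length; the fingertips stand 17 mm ahead of it and the grasp point (between the pads) lies 2 mm behind it (robot.tips_ahead is the z of the fingertips in the tool frame, in m); z points along the fingers, y is the line along which they close (so a half turn about z gives the same grasp; the last joint's range is limited). The gripper opens to 85 mm and grips with 20 to 120 N. Pads are 22 mm wide; open, the fingers measure 114 mm over their backs; the gripper's body (76 mm by 85 mm) begins 54 mm behind the grasp point. The pads swing forward as they close: fully open they stand 13 mm farther back than shut.
Start: joints at [1.021, 0.291, -0.153, 1.127, 0, 1.431], TCP at [0.21, 0.481, 0.21] pointing down, gripper open.
Joint ranges: [-2.52, 2.52], [-0.91, 1.74], [-1.3, 1.37], [-1.96, 2.02], [-1.52, 1.47], [-3.14, 3.14]. Speed limits (rad/s): [2.22, 2.22, 2.79, 3.14, 3.14, 3.14].

## Interface

Orientations are given as a unit quaternion [x, y, z, w].
In Python, from plant import robot, vision gives the robot as it stands. The module is installed in compiled form; this text tells all that it offers.
- The arm moves only by the tool send_rows, never from a script. Its argument "motion" is a list that holds one entry, the list of rows, each a list of 7 numbers: the shift along the tool's x, y, z in cm, then the turn, a rotation vector about the tool's x, y, z in rad, then the closure in counts, from 0 (fully open) to 255 (shut). In form: [[[x, y, z, ax, ay, az, claw], ...]]. A call has 1 to 12 rows; each row is the pose to reach, as a shift and turn from the pose commanded when the call began, along the tool's axes at that moment; what a row does not reach only later rows make up. A row lasts 1/10 s, in which the tool goes at most 50 mm and 8.59 degrees, less where a joint would pass 70% of its speed; a pose out of reach is approached as far as the arm can. A call with a gripper value outside its range is refused whole. The fingers move at their own pace and stop on an object; "force" is the grip in N (left out, the last holds). Time passes only in rows, so rows that repeat a pose let the fingers close. It gives the time, the measured TCP pose, the force, the opening and the grip force at its end, in the units of the state.
- robot.observe(): the state, without advancing time (a new reading comes with each control period).
- vision.grab_frame(name): name is "side" or "top" or "wrist"; returns the picture (420x560x3 uint8, blue, green, red); there is no depth.
- vision.camera_info(name): a dict with "mtx" (3x3 intrinsics, pixels), "cam_to_world" (4x4, takes a point from camera to world coordinates). Camera axes: x right, y up, looking along -z (the intrinsics and any distortion apply to the point x, -y, -z); pixel columns grow to the right and rows downward; lengths in m; the calibration is good to about 2 mm. A picture is of the moment at which its call begins: read the wrist's pose just before it. camera_info takes no time and is no camera call; for the wrist camera it gives the pose at the moment of the call.
- robot.job_done(): hands the job in; it is judged then, once.
The state is a dict: "time_s": time; "qpos": joint angles; "joint_velocities": joint speeds; "joint_efforts": joint torques, N m; "eef_pos": TCP position; "tool_rot": TCP orientation; "wrist_force": force on the tool from outside, world axes, zero at the start; "wrist_torque": the same for the moment, N m; "width": opening from 0.0 (shut) to 1.0 (fully open); "grip_force": force on a finger pad.
Only numpy, scipy, OpenCV 4.12 (cv2) and the standard library are available. Lean on these libraries where they do the work, as an engineer would, in place of code of your own. Each camera call takes 0.05 s, during which the arm holds its last target. There are 200 camera calls.

## Task

The magnifier arm of the dish-viewing stand is locked over the middle dish; move it one hole over, to the amber dish beside it. Hook a fingertip under the red pull ring and lift the spring pin out of its hole (do not pinch or yank the ring), swing the arm until the lens is over the amber dish, let the pin drop fully home in the hole there, and take the hand away. Leave the dishes, the red-capped jar and the tip box where they are.

Things in the scene. Friction and masses are not known exactly. Their poses are not given: they have to be found in the camera images.
- stand: Fixed white stand. Origin: on the work surface, on the arm's vertical hinge axis; z up, x from the hinge to the middle dish seat (away from the robot, within 15 degrees). Three dish seats 240 mm from the hinge at -30, 0, +30 degrees about z. Aluminium index plate, top at 45 mm: pin holes 100 mm from the hinge at -60 to +60 in steps of 30 degrees (the 60s have no dish), 13 mm wide, 12 mm deep.
- swing_arm (a joint): Angle (rad) of the grey swing arm (34 mm wide, 50 to 60 mm above the work surface; hinge cap 44 mm across, top at 66 mm) about the hinge, counterclockwise from above positive. Starts at 0, over the middle seat, pin in its hole; next holes at +-0.524, stops at +-1.15. Turns easily, stays where left. With the pin home it is locked, with 0.015 rad of play.
- index_pin (a joint): Height (m) of the upright spring pin on the arm, 100 mm from the hinge: 0 = home in a hole, 0.028 = upper stop. 10 mm in diameter, round end, in a bushing 24 mm across, top at 74 mm. Lift 12 mm to clear the hole; let down between holes it rides on the plate (reads about 0.012), and drops into a hole when within about 3 mm of it. Spring and weight: 4 N home, 5.5 N lifted 15 mm.
- pull_ring: Upright red eight-sided ring of 6 mm bar on top of the pin. Origin: centre of its window, 111 mm above the work surface when home; z up, x outward from the hinge, y across the arm. Window open along x, 52 mm wide, 48 mm high; top bar flat over 34 mm, centre line 27 mm above the origin. A finger tilted 45 degrees, coming over the hinge and pointing outward and down, fits through under the top bar.
- lens (a point): Centre of the round magnifier (black rim, 120 mm outside diameter) at the end of the swing arm, 240 mm from the hinge and 55 mm above the work surface.
- dish_amber: Round flat culture dish with amber-orange agar, 90 mm diameter, 15 mm high, in the seat at +30 or at -30 degrees; origin at the centre of its underside. The lens must end over it.
- dish_black: The same dish with black agar, in the other side seat. Loose, to be left alone.
- dish_counted: The same dish with black agar in the middle seat, under the lens at the start. Loose, to be left alone.
- jar: Loose sample jar, clear with white label and red cap, 66 mm diameter, 70 mm high, origin at the centre of its underside; about 210 mm to one side of the hinge. To be left alone.
- tip_box: Loose blue pipette-tip box with pale lid, 87 x 67 mm, 63 mm high, origin at the centre of its underside; about 210 mm to the other side of the hinge. To be left alone.
There are look-alikes about, which are no part of the job. Of the things that look like the dish_amber, the middle-sized one is meant.

How it is judged:
On the way, in this order (a step that is already met when the one before it is completed fails the run):
1. a fingertip under the pull ring has lifted the pin clear of its hole (value of joint index_pin above 0.0105 m and contact force between the fingers and pull_ring above 0.5 N), for 0.1 s.
2. the arm has been swung one hole and the pin has dropped home with the lens over the amber dish (value of joint index_pin below 0.003 m and (value of joint swing_arm between 0.495 and 0.552 rad or value of joint swing_arm between -0.552 and -0.495 rad) and horizontal distance between lens and dish_amber below 0.015 m), for 0.2 s.
At the end, for the whole second after the job is handed in: The pin is home (within 3 mm) in the hole one step from the start, the arm within 0.03 rad of that hole and at rest, the lens centre within 15 mm (horizontally) of the centre of the amber dish, and the robot touches nothing (all of step 2 and velocity of joint swing_arm between -0.02 and 0.02 rad/s).
It fails at once if the pull ring was pinched or yanked (more than 30 N from the fingers) (contact force between the fingers and pull_ring above 30 N).
It fails at once if a dish was moved more than 10 mm or lifted (distance of any of dish_amber, dish_black, dish_counted from where it was at the start of the episode above 0.01 m).
It fails at once if the jar or the tip box was moved more than 15 mm or lifted (distance of any of jar, tip_box from where it was at the start of the episode above 0.015 m).
It also fails if it takes over 35 s, if anything falls off the work surface, if the arm or the gripper's body presses on something with over 40 N, if the wrist force passes 120 N, or if a joint passes its speed limit or range.

## Working session

There is one attempt and no reset: what is moved stays moved. The work goes in short steps, Python scripts to look and compute and a tool call to move; the robot and the scene stay as the last step left them, time stands still between calls to the robot, and variables do not carry over. Pictures are saved under pics/ and viewed, at most 10 in all, crops included, and the job is handed in when it is done.

Besides the shell and the picture viewer there is one more tool, called after "Emit:" as a command line: name --argument value ..., lists and objects as JSON in quotes. send_rows: Moves the arm, as the interface text tells. Its arguments: {"type":"object","properties":{"motion":{"type":"array","items":{"type":"array","items":{"type":"array","items":{"type":"number"}}}},"force":{"type":"number"}},"required":["motion"]}

```bash
mkdir -p pics; python3 - <<'E'
from plant import robot, vision
import cv2,numpy as np
s=robot.observe();print(s)
for n in("top","side"):
    f=vision.grab_frame(n);cv2.imwrite(f"pics/{n}0.png",f)
    c=vision.camera_info(n);print(n,c)
E
```

```text
{'time_s': 0.0, 'qpos': array([ 1.02065434e+00,  2.91259362e-01, -1.54090700e-01,  1.12668050e+00,
       -1.73098189e-05,  1.43149947e+00]), 'joint_velocities': array([-0.00083667, -0.00298016, -0.00021087,  0.00048228, -0.00052822,
       -0.0022879 ]), 'joint_efforts': array([ 1.46603765e-03, -5.37142396e+01,  3.31371224e+01,  1.59293145e-02,
       -1.09589810e-04, -1.96051968e-05]), 'eef_pos': array([0.20944702, 0.48093577, 0.20965647]), 'tool_rot': array([ 2.03980814e-01,  9.78974691e-01, -5.83738588e-04, -2.00398800e-04]), 'wrist_force': array([ 0.75789179, -0.3862969 , -0.39909215]), 'wrist_torque': array([-0.00634327,  0.03203447, -0.031361  ]), 'grip_force': 0.0, 'width': 0.9990765391645698}
top {'mtx': array([[523.43571001,   0.        , 278.34348193],
       [  0.        , 523.43571001, 210.1551693 ],
       [  0.        ,   0.        ,   1.        ]]), 'cam_to_world': array([[-0.01239157,  0.99819671, -0.0587348 ,  0.5242894 ],
       [-0.99958906, -0.0138845 , -0.0250787 ,  0.09420973],
       [-0.02584898,  0.0583999 ,  0.99795856,  1.24989308],
       [ 0.        ,  0.        ,  0.        ,  1.        ]])}
side {'mtx': array([[545.48492474,   0.        , 273.90849499],
       [  0.        , 545.48492474, 201.55234983],
       [  0.        ,   0.        ,   1.        ]]), 'cam_to_world': array([[-0.99395903,  0.08371885, -0.07096896,  0.49179003],
       [-0.10971872, -0.74211268,  0.66123413,  0.95910018],
       [ 0.0026908 ,  0.66502626,  0.74681512,  1.02032302],
       [ 0.        ,  0.        ,  0.        ,  1.        ]])}
```

View pics/top0.png

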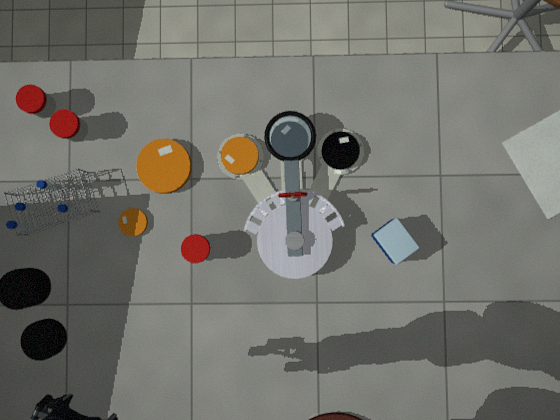

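View pics/side0.png

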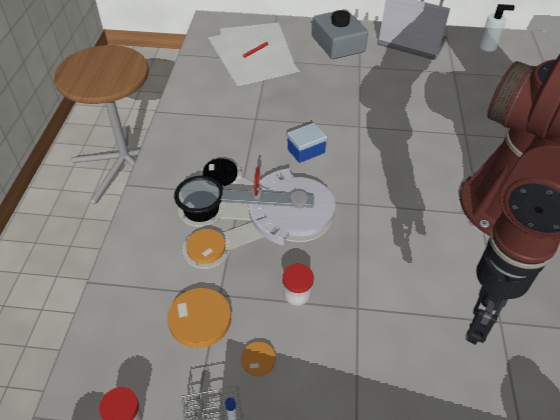

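The top view shows three amber discs: large at (163,165), middle-sized at (240,155) in the stand's left seat, and small at (133,222). The one at (240,155) fits, since it is middle-sized and sits in a side seat, at +30° (image left is +y). The hinge is near (294,240), the ring at (292,195), the jar at (195,248) and the tip box at (395,241). The side view agrees, with the ring at (257,182). Next I measure and confirm with a crop.

```bash
cat > h.py <<'E'
import cv2,numpy as np
from plant import robot,vision
def ray(n,px):
    c=vision.camera_info(n);K=c["mtx"];T=np.array(c["cam_to_world"])
    d=np.linalg.inv(K)@[px[0],px[1],1.];d=T[:3,:3]@[d[0],-d[1],-d[2]]
    return T[:3,3],d/np.linalg.norm(d)
def plane(n,px,z):
    o,d=ray(n,px);return o+d*(z-o[2])/d[2]
def cross(r1,r2):
    (a,u),(b,v)=r1,r2;A=np.stack([u,-v],1);t=np.linalg.lstsq(A,b-a,rcond=None)[0]
    p,q=a+u*t[0],b+v*t[1];return (p+q)/2,np.linalg.norm(p-q)
def blobs(f,lo,hi,amin=15):
    h=cv2.cvtColor(f,cv2.COLOR_BGR2HSV);m=cv2.inRange(h,np.array(lo),np.array(hi))
    n,l,s,c=cv2.connectedComponentsWithStats(m)
    return [(s[i].tolist(),c[i].round(1).tolist()) for i in range(1,n) if s[i][4]>=amin]
E
python3 - <<'E'
from h import *
t=cv2.imread("pics/top0.png");s=cv2.imread("pics/side0.png")
for n,f in(("top",t),("side",s)):
    print(n,"amber",[b for b in blobs(f,(8,120,120),(22,255,255),200)])
    print(n,"red",blobs(f,(0,150,80),(6,255,255))+blobs(f,(172,150,80),(180,255,255)))
g=cv2.cvtColor(t,cv2.COLOR_BGR2GRAY)
print(cv2.HoughCircles(g[215:270,260:330],cv2.HOUGH_GRADIENT,1,20,param1=80,param2=8,minRadius=7,maxRadius=12))
m=(g[100:170,255:325]<45).astype(np.uint8)
cs,_=cv2.findContours(m,cv2.RETR_EXTERNAL,cv2.CHAIN_APPROX_NONE);c=max(cs,key=cv2.contourArea);print("lens",cv2.minEnclosingCircle(c),"+255,100")
a=cv2.resize(t[100:280,210:390],None,fx=3,fy=3,interpolation=cv2.INTER_CUBIC)
b=cv2.resize(s[140:270,165:345],None,fx=3,fy=3,interpolation=cv2.INTER_CUBIC)[:,:250]
b=np.vstack([b,np.zeros((540-b.shape[0],250,3),np.uint8)])
cv2.imwrite("pics/crop.png",np.hstack([a,b]))
E
```

```text
top amber [([221, 137, 37, 37, 1051], [239.6, 154.8]), ([136, 139, 54, 54, 2188], [162.7, 166.1]), ([134, 210, 13, 26, 209], [140.0, 223.2])]
top red [([16, 85, 28, 28, 596], [29.7, 98.2]), ([50, 109, 28, 29, 612], [63.4, 123.2]), ([279, 192, 26, 5, 76], [292.2, 194.1]), ([181, 235, 28, 28, 634], [194.6, 248.3])]
side amber [([56, 30, 129, 74, 4561], [111.5, 67.1]), ([186, 229, 39, 35, 1010], [205.3, 245.4]), ([168, 288, 63, 60, 2844], [199.8, 317.8]), ([246, 342, 29, 15, 254], [261.3, 348.2])]
side red [([244, 42, 24, 15, 73], [255.4, 49.1]), ([254, 167, 5, 29, 82], [256.3, 179.8]), ([283, 264, 31, 29, 711], [297.6, 277.8]), ([99, 387, 39, 33, 1057], [118.8, 404.4])]
[[[34.5 24.5  9.1]]]
lens ((34.82653045654297, 36.0), 25.794607162475586) +255,100
```

View pics/crop.png

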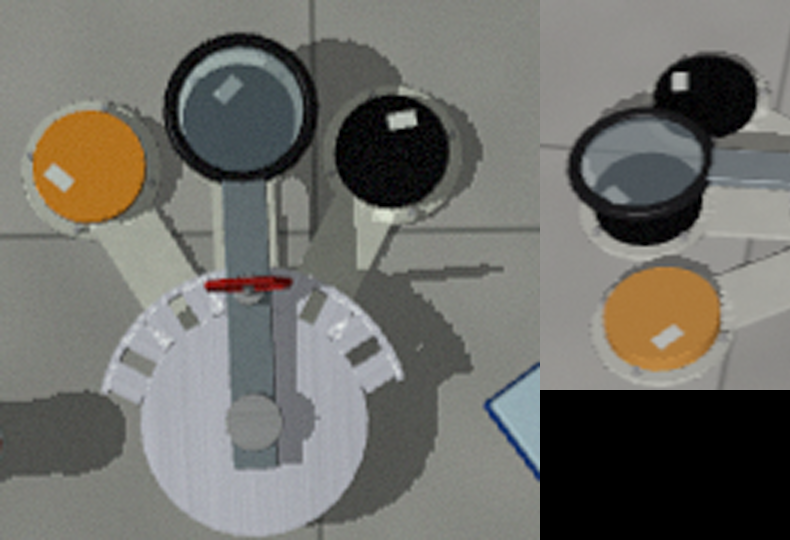

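The crop confirms it. The amber dish at (240,155) is in the stand's left (+30°) seat, black agar is in the right seat, and the lens is over the middle dish. The red ring is edge-on at (292,194).

```bash
python3 - <<'E'
from h import *
np.set_printoptions(precision=4,suppress=True)
H=plane("top",(294.5,239.5),.066);L=plane("top",(289.8,136),.057);A=plane("top",(239.6,154.8),.015)
print("hinge",H,"lens",L,"amber",A)
print("ringtop",plane("top",(292.2,193.8),.138))
print("ring c side/top",cross(ray("side",(256.3,179.8)),ray("top",(292.2,194.1))))
for n,v in(("LH",L-H),("AH",A-H)): print(n,np.hypot(*v[:2]),np.degrees(np.arctan2(v[1],v[0])))
print("jar",plane("top",(194.6,248.3),.07))
E
```

```text
hinge [0.5271 0.0883 0.066 ] lens [0.7651 0.0957 0.057 ] amber [0.7304 0.216  0.015 ]
ringtop [0.6242 0.0922 0.138 ]
ring c side/top (array([0.626 , 0.0921, 0.1116]), np.float64(5.239044710778474e-05))
LH 0.23806992056896392 1.7786519054144805
AH 0.24004540267459815 32.128079229310885
jar [0.5101 0.3141 0.07  ]
```

```bash
cat >> h.py <<'E'
from scipy.spatial.transform import Rotation as R
HX=np.array([.527,.0885,0])
def target(deg,rad,z,back=0.):
    "TCP at radius rad, height z in the arm's plane at azimuth deg, tool 45 deg outward-down"
    a=np.radians(deg);r=np.array([np.cos(a),np.sin(a),0]);t=np.array([-r[1],r[0],0]);k=np.array([0,0,1.])
    zt=(r-k)/2**.5;return HX+r*rad+k*z-back*zt,R.from_matrix(np.stack([np.cross(t,zt),t,zt],1))
def row(p,q):
    s=robot.observe();r0=R.from_quat(s["tool_rot"])
    return (r0.inv().apply(p-s["eef_pos"])*100).round(2).tolist(),(r0.inv()*q).as_rotvec().round(3).tolist()
E
python3 -c "
from h import *
print(robot.tips_ahead,row(*target(2,.099,.111,.14)))"
```

```text
0.017 ([-44.79, -23.3, -0.01], [-0.176, -0.772, -0.422])
```

Emit:
send_rows --motion '[[[-44.8,-23.3,0,-0.176,-0.772,-0.422,255],[-44.8,-23.3,0,-0.176,-0.772,-0.422,255],[-44.8,-23.3,0,-0.176,-0.772,-0.422,255],[-44.8,-23.3,0,-0.176,-0.772,-0.422,255],[-44.8,-23.3,0,-0.176,-0.772,-0.422,255],[-44.8,-23.3,0,-0.176,-0.772,-0.422,255],[-44.8,-23.3,0,-0.176,-0.772,-0.422,255],[-44.8,-23.3,0,-0.176,-0.772,-0.422,255],[-44.8,-23.3,0,-0.176,-0.772,-0.422,255],[-44.8,-23.3,0,-0.176,-0.772,-0.422,255],[-44.8,-23.3,0,-0.176,-0.772,-0.422,255],[-44.8,-23.3,0,-0.176,-0.772,-0.422,255]]]'

```text
time_s: 1.3
eef_pos: [0.5304, 0.0832, 0.2114]
tool_rot: [-0.012, 0.923, 0.005, 0.384]
wrist_force: [-0.6, 0.6, 0.2]
width: -0.0
grip_force: 0.0
```

```bash
python3 -c "
from h import *
s=robot.observe();print(s['eef_pos'],s['qpos'],s['width'],s['wrist_force'],row(*target(2,.099,.111,.14)))
w=vision.grab_frame('wrist');d=vision.grab_frame('side')
print(blobs(w,(0,130,60),(6,255,255)),blobs(w,(172,130,60),(180,255,255)))
cv2.imwrite('pics/stage.png',np.hstack([w[:,:400],cv2.resize(d[100:260,180:380],(400,320)).copy()if 0 else np.vstack([cv2.resize(d[80:280,200:400],(400,400)),np.zeros((20,400,3),np.uint8)])]))
"
```

```text
[0.53042578 0.08320136 0.21140064] [ 0.01306808 -0.17320669 -1.06040006 -0.10427444  0.00974461 -0.00925929] -0.000250297585171089 [-0.57122988  0.55770057  0.20226692] ([0.33, 0.54, -0.13], [-0.006, 0.003, -0.006])
[([253, 158, 73, 57, 1132], [288.3, 187.9])] []
```

View pics/stage.png

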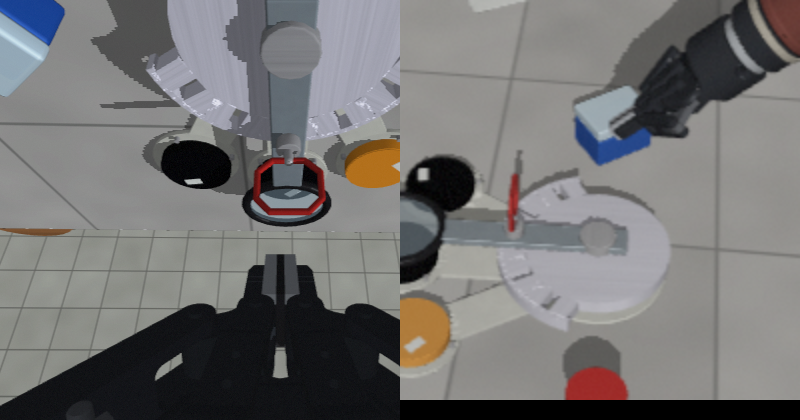

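The left half is the wrist view: ring at (289,188), shut fingertips at (281,255), finger backs spanning roughly x=247–316. The right half is the side view, with the hand short of the ring and clear of it. I check the finger width and the lateral alignment before entering.

```bash
python3 -c "
from h import *
c=vision.camera_info('wrist');T=np.array(c['cam_to_world']);K=c['mtx'];s=robot.observe();q=R.from_quat(s['tool_rot'])
print('cam in tool',q.inv().apply(T[:3,3]-s['eef_pos']))
for zt in(.017,.005,-.01):
  P=s['eef_pos']+q.apply([0,0,zt]);p=np.linalg.inv(T)@[*P,1];print(zt,'depth',-p[2],'px/mm',K[0,0]/-p[2]/1000,'pix',K[0,0]*p[0]/-p[2]+K[0,2],-K[1,1]*p[1]/-p[2]+K[1,2])
# ring: window centre from bbox in wrist; intersect with ring plane x~.626
o,d=ray('wrist',(289.5,186.5));t=(.626-o[0])/d[0];print('ring',o+d*t)
"
```

```text
cam in tool [ 0.07403888 -0.00100626 -0.16392378]
0.017 depth 0.19461495792834804 px/mm 1.7549486127521652 pix 281.37303358852813 240.92712022786912
0.005 depth 0.18312944799657463 px/mm 1.8650154531321677 pix 281.49095511202677 249.44132888684638
-0.01 depth 0.16877256058185788 px/mm 2.0236657502836333 pix 281.6609271461019 261.71370564530304
ring [0.626      0.09840448 0.1069463 ]
```

```bash
python3 -c "
from h import *
print(robot.observe()['eef_pos'],row(*target(2,.099,.111,.14)),row(*target(2,.099,.111,.005)))"
```

```text
[0.52729268 0.08705235 0.20961855] ([-0.01, 0.15, -0.04], [-0.002, -0.001, -0.003]) ([-0.02, 0.17, 13.46], [-0.002, -0.001, -0.003])
```

Emit:
send_rows --motion '[[[0,0,2,0,0,0,255],[0,0,4,0,0,0,255],[0,0,6,0,0,0,255],[0,0,7.5,0,0,0,255],[0,0,9,0,0,0,255],[0,0,10,0,0,0,255],[0,0,10.5,0,0,0,255],[0,0,10.5,0,0,0,255]]]'

```text
time_s: 2.2
eef_pos: [0.6008, 0.0929, 0.1352]
tool_rot: [-0.017, 0.924, 0.008, 0.382]
wrist_force: [-0.0, -0.6, 1.1]
width: 0.001
grip_force: 0.0
```

```bash
python3 -c "
from h import *
d=vision.grab_frame('side');s=robot.observe();print(s['eef_pos'],s['wrist_force'],row(*target(2,.099,.111,.005)))
w=vision.grab_frame('wrist');t=vision.grab_frame('top')
Z=lambda f,x,y,n:cv2.resize(f[y:y+n,x:x+n],(400,400),interpolation=cv2.INTER_CUBIC)
cv2.imwrite('pics/enter.png',np.hstack([Z(d,215,120,110),Z(w,170,130,220)]))
print(blobs(w,(0,130,60),(6,255,255)))
"
```

```text
[0.6007987  0.09261954 0.13559914] [ 0.22275553 -0.53510771 -0.21071045] ([-0.04, -0.16, 3.01], [0.002, -0.001, 0.0])
[([227, 187, 47, 87, 1015], [242.2, 223.8]), ([287, 187, 47, 88, 1010], [317.9, 224.7])]
```

View pics/enter.png

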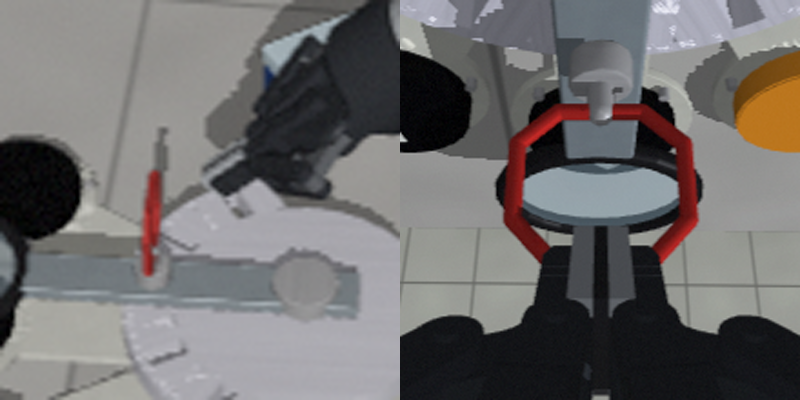

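The left half (side view) shows the tips just short of the ring. The right half (wrist view) shows the ring spanning x=227–334, centred at 280.5, with the fingertips at 281, so it is aligned laterally. I continue in.

Emit:
send_rows --motion '[[[0,0,0.7,0,0,0,255],[0,0,1.4,0,0,0,255],[0,0,2.1,0,0,0,255],[0,0,2.8,0,0,0,255],[0,0,3.0,0,0,0,255],[0,0,3.0,0,0,0,255]]]'

```text
time_s: 2.95
eef_pos: [0.6227, 0.0921, 0.1141]
tool_rot: [-0.016, 0.924, 0.007, 0.382]
wrist_force: [0.2, -0.3, -0.4]
width: -0.003
grip_force: 0.0
```

```bash
python3 -c "
from h import *
s=robot.observe();print(s['eef_pos'],s['wrist_force'])
print(row(*target(2,.0955,.1145+.01)),row(*target(2,.0955,.1145+.025)))
d=vision.grab_frame('side');w=vision.grab_frame('wrist')
Z=lambda f,x,y,n:cv2.resize(f[y:y+n,x:x+n],(400,400),interpolation=cv2.INTER_CUBIC)
cv2.imwrite('pics/in.png',np.hstack([Z(d,215,120,110),Z(w,170,130,220)]))
"
```

```text
[0.62269058 0.09213945 0.11405263] [ 0.20540965 -0.27425128 -0.39862087]
([-0.72, -0.03, -0.76], [0.001, -0.001, -0.001]) ([-1.78, -0.03, -1.82], [0.001, -0.001, -0.001])
```

View pics/in.png

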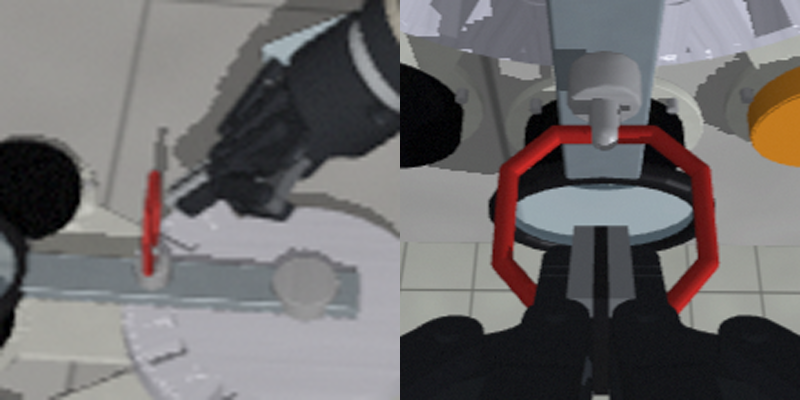

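```bash
python3 -c "
from h import *
s=robot.observe();q=R.from_quat(s['tool_rot']);print(s['eef_pos'])
c=vision.camera_info('side');T=np.array(c['cam_to_world']);K=c['mtx']
def pj(P):
  p=np.linalg.inv(T)@[*P,1];u=K@[p[0],-p[1],-p[2]];u=u[:2]/u[2];return u.round(1),((u-[215,120])*400/110).round(0)
for zt in(.017,.004,-.01,-.03):
  print(zt,*[pj(s['eef_pos']+q.apply([x,0,zt])) for x in(-.011,0,.011)])
for z in(.084,.111,.138):print('ring',z,pj(np.array([.6265,.092,z])))
f=cv2.imread('pics/in.png')[:,:400];cv2.imwrite('pics/in2.png',cv2.resize(f[120:290,90:330],None,fx=3,fy=3,interpolation=cv2.INTER_NEAREST))
"
```

```text
[0.62258955 0.09223605 0.11457191]
0.017 (array([249.3, 179.9]), array([125., 218.])) (array([252.7, 182.4]), array([137., 227.])) (array([256.1, 184.9]), array([149., 236.]))
0.004 (array([253.1, 177.3]), array([139., 208.])) (array([256.5, 179.8]), array([151., 218.])) (array([259.9, 182.4]), array([163., 227.]))
-0.01 (array([257.3, 174.5]), array([154., 198.])) (array([260.7, 177.1]), array([166., 208.])) (array([264.1, 179.6]), array([179., 217.]))
-0.03 (array([263.4, 170.5]), array([176., 184.])) (array([266.8, 173.1]), array([188., 193.])) (array([270.2, 175.7]), array([201., 202.]))
ring 0.084 (array([256.3, 187.9]), array([150., 247.]))
ring 0.111 (array([256.1, 179.9]), array([149., 218.]))
ring 0.138 (array([255.8, 171.7]), array([149., 188.]))
```

View pics/in2.png

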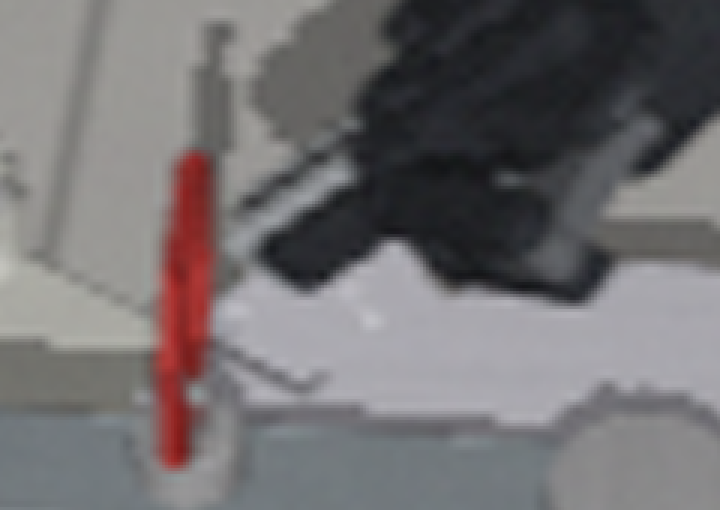

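The fingertips appear about 30 mm short of where the reported pose puts them. I triangulate them from the top and side views before lifting.

```bash
python3 -c "
from h import *
s=robot.observe();q=R.from_quat(s['tool_rot'])
t=vision.grab_frame('top');d=vision.grab_frame('side');cv2.imwrite('pics/t3.png',t);cv2.imwrite('pics/s3.png',d)
def pj(n,P):
  c=vision.camera_info(n);T=np.array(c['cam_to_world']);K=c['mtx']
  p=np.linalg.inv(T)@[*P,1];u=K@[p[0],-p[1],-p[2]];return (u[:2]/u[2]).round(1)
for n in('top','wrist','side'):
  print(n,[pj(n,s['eef_pos']+q.apply([x,y,.017])) for x,y in((-.011,0),(.011,0),(0,.015),(0,-.015))], pj(n,s['eef_pos']-.04*q.apply([0,0,1])))
Z=lambda f,x,y,n:cv2.resize(f[y:y+n,x:x+n],(400,400),interpolation=cv2.INTER_CUBIC)
cv2.imwrite('pics/tri.png',np.hstack([Z(t,255,175,80),Z(d,235,130,80)]))
"
```

```text
top [array([291.7, 186.7]), array([292.1, 194.4]), array([285.1, 190.9]), array([298.7, 190.2])] [292.9 207.7]
wrist [array([281.4, 258. ]), array([281.4, 222.1]), array([307.7, 240.4]), array([255.1, 240.4])] [282.1 293.1]
side [array([249.3, 179.9]), array([256.1, 184.9]), array([252. , 187.1]), array([253.3, 177.8])] [269.9 171.1]
```

View pics/tri.png

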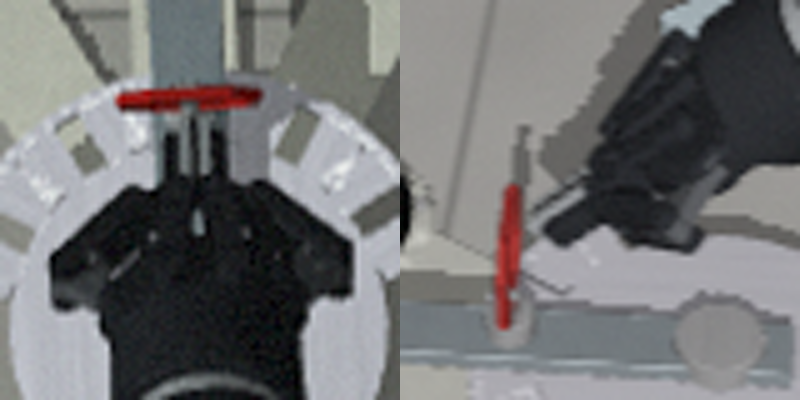

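```bash
python3 -c "
from h import *
s=robot.observe();q=R.from_quat(s['tool_rot']);print(s['eef_pos'],s['width'])
for a,b in(((294,200.6),(267,177)),((294,196.5),(260,175)),((294,196.5),(262,174))):
  P,e=cross(ray('top',a),ray('side',b));print(P,e,q.inv().apply(P-s['eef_pos']))
def pw(P):
  c=vision.camera_info('wrist');T=np.array(c['cam_to_world']);K=c['mtx']
  p=np.linalg.inv(T)@[*(s['eef_pos']+q.apply(P)),1];u=K@[p[0],-p[1],-p[2]];return (u[:2]/u[2]).round(1)
for z in(.017,.005,-.005,-.015,-.025):print(z,pw([.011,0,z]),pw([-.011,.009,z]))
"
```

```text
[0.62269277 0.09223739 0.11488886] -0.0006570034171794357
[0.60626231 0.0882427  0.11986574] 0.009529966579124449 [ 0.00818379 -0.003413   -0.01523365]
[0.61859539 0.0883077  0.12453892] 0.0018865607727629656 [-0.00383655 -0.00377392 -0.009818  ]
[0.61609907 0.08821911 0.12832354] 0.0062284914051104106 [-0.00474761 -0.00377124 -0.01426016]
0.017 [281.4 222.7] [296.9 258.6]
0.005 [281.5 230.2] [298.  268.1]
-0.005 [281.6 237.3] [299.  276.9]
-0.015 [281.8 245.1] [300.1 286.7]
-0.025 [281.9 254. ] [301.3 297.7]
```

All three views put the shut fingertips about 27 mm behind the nominal tip point, so they are just short of the ring plane. I'll go about 27 mm deeper and 2 mm lower, slowly.

Emit:
send_rows --motion '[[[0.14,0,0.14,0,0,0,255],[0.14,0,0.6,0,0,0,255],[0.14,0,1.1,0,0,0,255],[0.14,0,1.6,0,0,0,255],[0.14,0,2.1,0,0,0,255],[0.14,0,2.1,0,0,0,255]]]'

```text
time_s: 3.75
eef_pos: [0.6369, 0.0927, 0.0982]
tool_rot: [-0.016, 0.924, 0.007, 0.382]
wrist_force: [0.2, -0.7, 0.2]
width: 0.001
grip_force: 0.0
```

```bash
python3 -c "
from h import *
s=robot.observe();print(s['eef_pos'],s['wrist_force'])
t=vision.grab_frame('top');d=vision.grab_frame('side');w=vision.grab_frame('wrist')
Z=lambda f,x,y,n:cv2.resize(f[y:y+n,x:x+n],(260,260),interpolation=cv2.INTER_CUBIC)
cv2.imwrite('pics/in3.png',np.hstack([Z(t,265,170,60),Z(d,230,140,60),Z(w,170,130,220)]))
"
```

```text
[0.63687706 0.09267083 0.09824417] [ 0.22648501 -0.74366399  0.16612774]
```

View pics/in3.png

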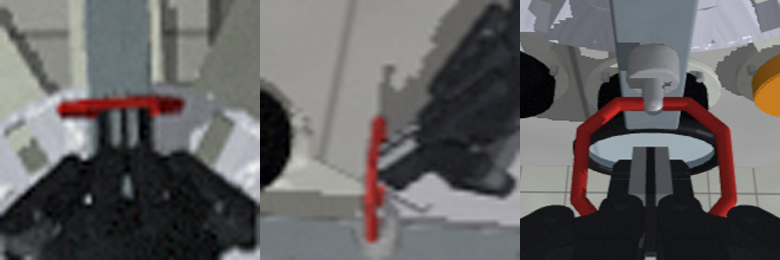

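The top view (left) shows the fingertips reaching the bar. The side view (middle) shows them just entering the window, and the wrist view (right) shows them centred. There is no contact force. I'll go 12 mm deeper and then lift gradually, watching the force.

Emit:
send_rows --motion '[[[0,0,0.4,0,0,0,255],[0,0,0.8,0,0,0,255],[0,0,1.2,0,0,0,255],[0,0,1.2,0,0,0,255]]]'

```text
time_s: 4.3
eef_pos: [0.6453, 0.093, 0.09]
tool_rot: [-0.016, 0.924, 0.007, 0.383]
wrist_force: [0.6, 0.0, 0.1]
width: 0.003
grip_force: 0.0
```

Emit:
send_rows --motion '[[[-0.14,0,-0.14,0,0,0,255],[-0.28,0,-0.28,0,0,0,255],[-0.42,0,-0.42,0,0,0,255],[-0.42,0,-0.42,0,0,0,255]]]'

```text
time_s: 4.7
eef_pos: [0.6453, 0.0931, 0.097]
tool_rot: [-0.016, 0.924, 0.007, 0.383]
wrist_force: [0.1, -0.3, 0.3]
width: 0.004
grip_force: 0.0
```

Emit:
send_rows --motion '[[[-0.14,0,-0.14,0,0,0,255],[-0.28,0,-0.28,0,0,0,255],[-0.28,0,-0.28,0,0,0,255]]]'

```text
time_s: 5.0
eef_pos: [0.6441, 0.0931, 0.0996]
tool_rot: [-0.016, 0.924, 0.007, 0.382]
wrist_force: [-1.9, 0.1, -3.4]
width: -0.003
grip_force: 2.2
```

Contact, with a force of about -3.4 N in z. I lift 17 mm more.

Emit:
send_rows --motion '[[[-0.14,0,-0.14,0,0,0,255],[-0.28,0,-0.28,0,0,0,255],[-0.42,0,-0.42,0,0,0,255],[-0.56,0,-0.56,0,0,0,255],[-0.7,0,-0.7,0,0,0,255],[-0.85,0,-0.85,0,0,0,255],[-1.0,0,-1.0,0,0,0,255],[-1.15,0,-1.15,0,0,0,255],[-1.25,0,-1.25,0,0,0,255],[-1.25,0,-1.25,0,0,0,255],[-1.25,0,-1.25,0,0,0,255]]]'

```text
time_s: 6.1
eef_pos: [0.6443, 0.093, 0.1175]
tool_rot: [-0.016, 0.924, 0.007, 0.382]
wrist_force: [-5.1, 1.1, -6.4]
width: -0.0
grip_force: 3.8
```

```bash
python3 -c "
from h import *
s=robot.observe();print(s['eef_pos'],s['wrist_force'])
d=vision.grab_frame('side');t=vision.grab_frame('top')
print(blobs(d[150:215,235:280],(0,150,80),(6,255,255),5),blobs(t[180:210,270:320],(0,150,80),(6,255,255),5))
p=s['eef_pos']-HX;print('rad',np.hypot(*p[:2]),np.degrees(np.arctan2(p[1],p[0])))
for a in (8,14,20,26,32):print(a,row(*target(a,np.hypot(*p[:2]),p[2])))
"
```

```text
[0.6443404  0.09300903 0.11749188] [-5.11527424  1.05389957 -6.36763932]
[([19, 11, 4, 29, 57], [20.6, 25.8])] [([8, 11, 24, 5, 58], [19.8, 12.9])]
rad 0.1174270041892005 2.20061881170476
8 ([0.04, 1.18, -0.05], [-0.073, -0.001, -0.075])
14 ([0.18, 2.4, -0.18], [-0.147, -0.001, -0.149])
20 ([0.4, 3.58, -0.41], [-0.221, -0.001, -0.223])
26 ([0.72, 4.73, -0.72], [-0.295, -0.001, -0.297])
32 ([1.11, 5.83, -1.11], [-0.369, -0.001, -0.371])
```

Emit:
send_rows --motion '[[[0.01,0.6,-0.01,-0.037,0,-0.038,255],[0.04,1.18,-0.05,-0.073,0,-0.075,255],[0.1,1.8,-0.1,-0.11,0,-0.112,255],[0.18,2.4,-0.18,-0.147,0,-0.149,255],[0.28,3.0,-0.29,-0.184,0,-0.186,255],[0.4,3.58,-0.41,-0.221,0,-0.223,255],[0.55,4.16,-0.56,-0.258,0,-0.26,255],[0.72,4.73,-0.72,-0.295,0,-0.297,255],[0.9,5.28,-0.9,-0.332,0,-0.334,255],[1.11,5.83,-1.11,-0.369,0,-0.371,255],[1.11,5.83,-1.11,-0.369,0,-0.371,255],[1.11,5.83,-1.11,-0.369,0,-0.371,255]]]'

```text
time_s: 7.4
eef_pos: [0.628, 0.1501, 0.1184]
tool_rot: [-0.254, 0.888, 0.104, 0.368]
wrist_force: [-1.2, -1.8, -6.1]
width: 0.002
grip_force: 2.4
```

```bash
cat >> h.py <<'E'
def arm():
    t=vision.grab_frame("top");g=cv2.cvtColor(t,cv2.COLOR_BGR2GRAY);o=(190,95);m=(g[95:190,190:325]<45).astype(np.uint8)
    best=[]
    for c in cv2.findContours(m,cv2.RETR_CCOMP,cv2.CHAIN_APPROX_NONE)[0]:
        (x,y),r=cv2.minEnclosingCircle(c)
        if 20<r<29:
            P=plane("top",(x+o[0],y+o[1]),.057)-HX;best.append((round(r,1),round(float(np.hypot(*P[:2])),4),round(float(np.degrees(np.arctan2(P[1],P[0]))),2)))
    return best,t
E
python3 -c "
from h import *
s=robot.observe();b,t=arm();print(s['eef_pos'],s['wrist_force'],b)
p=s['eef_pos']-HX;print(np.hypot(*p[:2]),np.degrees(np.arctan2(p[1],p[0])))
print(blobs(t[170:230,240:320],(0,150,80),(6,255,255),5))
"
```

```text
[0.62802493 0.15007331 0.11837137] [-1.24008653 -1.78325457 -6.11794536] [(25.4, 0.2385, 30.11), (22.9, 0.2388, 29.89)]
0.11831022400643786 31.361733996290628
[([18, 24, 24, 14, 56], [28.6, 30.4])]
```

Emit:
send_rows --motion '[[[0,0.2,0,-0.01,0,-0.01,255],[0,0.35,0,-0.021,0,-0.021,255],[0,0.35,0,-0.021,0,-0.021,255]]]'

```text
time_s: 7.75
eef_pos: [0.6255, 0.1539, 0.1181]
tool_rot: [-0.268, 0.884, 0.111, 0.366]
wrist_force: [-1.8, 0.3, -5.3]
width: 0.004
grip_force: 2.4
```

```bash
python3 -c "
from h import *
s=robot.observe();b,t=arm();print(s['eef_pos'],s['wrist_force'],b)
p=s['eef_pos']-HX;print(np.hypot(*p[:2]),np.degrees(np.arctan2(p[1],p[0])))
"
```

```text
[0.62546699 0.15387064 0.11810248] [-1.7841495   0.28762653 -5.33699449] [(25.5, 0.2379, 32.39), (22.9, 0.2384, 32.18)]
0.11819081709028693 33.57954106849881
```

The arm is within about 1 mm of the hole, so I lower it.

Emit:
send_rows --motion '[[[0.14,-0.05,0.14,0,0,0,255],[0.28,-0.1,0.28,0,0,0,255],[0.42,-0.1,0.42,0,0,0,255],[0.56,-0.1,0.56,0,0,0,255],[0.7,-0.1,0.7,0,0,0,255],[0.84,-0.1,0.84,0,0,0,255],[0.98,-0.1,0.98,0,0,0,255],[0.98,-0.1,0.98,0,0,0,255]]]'

```text
time_s: 8.6
eef_pos: [0.6261, 0.1528, 0.104]
tool_rot: [-0.268, 0.884, 0.111, 0.366]
wrist_force: [-0.9, -0.1, -3.5]
width: -0.003
grip_force: 2.1
```

```bash
python3 -c "
from h import *
s=robot.observe();b,t=arm();print(s['eef_pos'],s['wrist_force'],s['grip_force'],b)
"
```

```text
[0.62609488 0.15284128 0.10402195] [-0.87112488 -0.10216554 -3.5061982 ] 2.1276840940117836 [(25.5, 0.2381, 31.71), (22.8, 0.2386, 31.38)]
```

The ring is still loading the finger with the pin about 5 mm up, so the pin is already in the hole. I lower the last bit and check that the finger is free.

Emit:
send_rows --motion '[[[0.14,0,0.14,0,0,0,255],[0.28,0,0.28,0,0,0,255],[0.42,0,0.42,0,0,0,255],[0.56,0,0.56,0,0,0,255],[0.7,0,0.7,0,0,0,255],[0.7,0,0.7,0,0,0,255]]]'

```text
time_s: 9.25
eef_pos: [0.6266, 0.1529, 0.0947]
tool_rot: [-0.268, 0.884, 0.111, 0.367]
wrist_force: [-0.2, -0.3, -0.1]
width: -0.004
grip_force: 0.0
```

```bash
python3 -c "
from h import *
s=robot.observe();b,t=arm();print(s['eef_pos'],s['wrist_force'],s['grip_force'],b)
"
```

```text
[0.62663254 0.15285433 0.09465256] [-0.21057188 -0.28473904 -0.08036227] 0.0 [(25.5, 0.2381, 31.71), (22.9, 0.2391, 31.42)]
```

Emit:
send_rows --motion '[[[0,0,-0.6,0,0,0,255],[0,0,-1.2,0,0,0,255],[0,0,-2,0,0,0,255],[0,0,-3,0,0,0,255],[0,0,-4,0,0,0,255],[0,0,-5.5,0,0,0,255],[0,0,-7,0,0,0,255],[0,0,-9,0,0,0,255],[0,0,-12,0,0,0,255],[0,0,-16,0,0,0,255],[0,0,-20,0,0,0,255],[0,0,-20,0,0,0,255]]]'

```text
time_s: 10.5
eef_pos: [0.5077, 0.0729, 0.2395]
tool_rot: [-0.267, 0.884, 0.109, 0.368]
wrist_force: [0.4, 0.2, -1.6]
width: -0.001
grip_force: 0.0
```

```bash
python3 -c "
from h import *
s=robot.observe();b,t=arm();d=vision.grab_frame('side');print(s['eef_pos'],s['wrist_force'],b)
rt=blobs(t[150:230,240:320],(0,150,80),(6,255,255),20);rs=blobs(d[140:240,220:300],(0,150,80),(6,255,255),20);print(rt,rs)
a=np.array(rt[0][1])+[240,150];c=np.array(rs[0][1])+[220,140];print(cross(ray('top',a),ray('side',c)))
cv2.imwrite('pics/end.png',np.hstack([cv2.resize(t[90:290,200:400],(400,400)),cv2.resize(d[120:280,170:330],(400,400))]))
"
```

```text
[0.50770844 0.07285974 0.23953771] [ 0.40926608  0.20207539 -1.55153479] [(25.6, 0.2383, 31.62), (22.8, 0.2388, 31.37)]
[([18, 45, 23, 15, 72], [29.4, 51.4])] [([34, 44, 13, 28, 79], [40.2, 57.1])]
(array([0.61073801, 0.14220394, 0.10887226]), np.float64(0.00032153251651038646))
```

View pics/end.png

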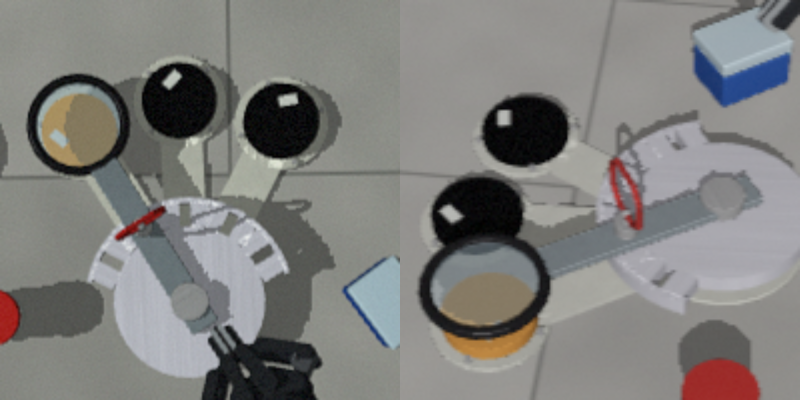

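The lens is over the amber dish, and the ring is at its home height (0.109 m against 0.111 m). The arm has turned about 29.9° from its start angle, the hand is clear, and the jar and tip box look undisturbed. I hand in.

```bash
python3 -c "
from plant import robot
print(robot.job_done())"
```

```text
the job is handed in; nothing more can be done
None
```

The lens is now over the amber dish with the pin home in the +30° hole and the hand clear; I handed the job in at about 10.6 s, and the hand-in call gave no verdict.

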